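Clamp a small wooden frame in the cam jig

ROBOT

A 7-joint arm with a two-finger parallel gripper is mounted at the origin on the work surface. World frame = base frame: x ahead of the robot, y to its left, z up, the work surface at z = 0. Lengths are in mm, angles in rad, forces in N, time in s.
With the tool pointing down it reaches from about 425 to 875 mm from the base axis. Payload 8.4 kg.
Tool frame: the origin (TCP) lies between the finger pads; the fingertips stand 14 mm ahead of it and the grasp point (between the pads) lies 5 mm behind it; z points along the fingers, y is the line along which they close (so a half turn about z gives the same grasp; the last joint's range is limited). The gripper opens to 85 mm and grips with 20 to 120 N. Pads are 22 mm wide; open, the fingers measure 114 mm over their backs; the gripper's body (76 mm by 85 mm) begins 54 mm behind the grasp point. The pads swing forward as they close: fully open they stand 13 mm farther back than shut.
Start: joints at [1.181, 0.333, 0.04, 1.465, -0.013, 1.343, -0.059], TCP at [186.345, -622.688, 245.308] pointing down, gripper open.
Joint ranges: [-2.58, 2.58], [-0.38, 2.09], [-1.3, 1.39], [0.25, 2.4], [-1.5, 4.64], [0.08, 2.09], [-2.65, 2.65]. Speed limits (rad/s): [2.22, 2.22, 2.79, 2.79, 3.14, 3.14, 3.14].

INTERFACE

Orientations are given as a unit quaternion [x, y, z, w].
In Python, from station import get_obs, read_camera, camera_info, hand_in gives the robot as it stands. The module is installed in compiled form; this text tells all that it offers.
- The arm moves only by the shell command python3 -m crank 'ROWS'. ROWS is JSON, a list of rows, each an object of numbers: "gripper": the gripper command: -1 is shut, 1 is fully open, values between are in proportion; "x", "y", "z": the shift along the tool's x, y, z in mm; "roll": the turn about the tool's z in rad. In form: [{"gripper": .., "x": .., "y": .., "z": .., "roll": ..}, ...]. A call has 1 to 20 rows; each row is the pose to reach, as a shift and turn from the pose commanded when the call began, along the tool's axes at that moment; what a row does not reach only later rows make up. A row lasts 1/12 s, in which the tool goes at most 41.7 mm and 7.16 degrees, less where a joint would pass 70% of its speed; a pose out of reach is approached as far as the arm can. A call with a gripper value outside its range is refused whole. The fingers move at their own pace and stop on an object; the grip force is fixed at half the most. Time passes only in rows, so rows that repeat a pose let the fingers close. It gives the time, the measured TCP pose, the force, the opening and the grip force at its end, in the units of the state.
- get_obs(): the state, without advancing time (a new reading comes with each control period).
- read_camera(name): name is "scene" or "top" or "wrist"; returns the picture (480x640x3 uint8, red, green, blue); there is no depth.
- camera_info(name): a dict with "fx", "fy", "cx", "cy" (pixels), "dist" ([k1, k2, p1, p2, k3] as OpenCV has them; the pictures are not rectified), "xyz" and "attitude" of the camera in the world. Camera axes: x right, y down, z forward; pixel columns grow to the right and rows downward; lengths in mm; the calibration is good to about 2 mm. A picture is of the moment at which its call begins: read the wrist's pose just before it. camera_info takes no time and is no camera call; for the wrist camera it gives the pose at the moment of the call.
- hand_in(): hands the job in; it is judged then, once.
The state is a dict: "time": time; "q": joint angles; "qvel": joint speeds; "joint_efforts": joint torques, N m; "position": TCP position; "ee_rot": TCP orientation; "wrist_force": force on the tool from outside, world axes, zero at the start; "torque": the same for the moment, N m; "opening": finger opening in mm; "finger_force": force on a finger pad.
Only numpy, scipy, OpenCV 4.12 (cv2) and the standard library are available. Lean on these libraries where they do the work, as an engineer would, in place of code of your own. Each camera call takes 0.05 s, during which the arm holds its last target. There are 200 camera calls.

TASK

Lay the loose wooden frame flat in the clamping jig, pushed home into the corner of the two dark fences. Then turn the orange knob clockwise, regrasping as needed, until the high point of the wooden cam bears squarely on the sprung follower (follower pushed out as far as the cam will push it, not short of that and not past it), so that the jaw holds the frame; leave the other things on the table where they are.

Things in the scene. Friction and masses are not known exactly. Their poses are not given: they have to be found in the camera images.
- jig: Plywood clamping jig fixed to the table, 18 mm thick. Origin on its underside; the board spans x -95 to 95, y -115 to 175 mm. The frame's nest is the corner of two dark fences, open towards -x; the jaw faces the side fence across it. Follower and jaw slide along y between two aluminium guides (x +-47 mm, y -34 to 22, top 40 mm above the table).
- back_fence (a point): Middle of the back fence's face, which looks to jig -x (jig x = 75 mm, y = 92 mm), on the board's top. The fence runs along y from 10 to 175 mm and stands 14 mm above the board. Axes as the jig's.
- side_fence (a point): Middle of the side fence's face, which looks to jig -y (jig x = 0, y = 145 mm), on the board's top. The fence runs along x from -75 to 75 mm and stands 14 mm above the board. Axes as the jig's.
- frame_home (a point): Point on the jig board (18 mm above the table) where the centre of the frame's underside lies when the frame touches both fences: jig x = 0, y = 90 mm. Axes as the jig's: the frame's 150 mm length goes along x, its 110 mm width along y.
- frame: Loose light wooden frame of four rails, outside 150 (x) x 110 (y) mm, 18 mm thick, rails 20 mm wide, open in the middle (110 x 70 mm); 0.1 to 0.2 kg. Origin at the centre of its underside. Starts flat on the table, left of the jig. Either half turn is the same. The middle of a 110 mm rail (x = +-65 mm) can be pinched across its 20 mm width.
- knob (a joint): Turn of the knob with its cam about the upright spindle, rad, growing clockwise seen from above; starts within 0.25 of 0. Stops at -0.8 and 5.5. Stiff (about 0.16 N m), so it stays where it is left. The knob is set on the cam differently each time, which is not reported: the high point comes at a knob value anywhere from 2.2 to 3.1, to be found by feel or by watching the follower.
- knob_grip (a point): Middle of the knob's grip, on the spindle axis (jig x = 0, y = -60 mm), 70 mm above the table. The grip is an orange bar 56 mm long, 12 mm wide, 52 to 82 mm above the table; it lies along this point's x axis and turns with the knob. Beneath it the cam (26 to 40 mm above the table): a round wooden disc of 30 mm radius, its centre 10 mm off the axis, a red dot on its high point.
- follower (a joint): Travel of the sprung follower, m, along jig +y, 0 at rest. Its flat face rests 27 mm from the spindle axis, so only the cam's high side pushes it: travel = max(0, 3 mm + 10 mm x cos(angle from the high point)), less up to 0.5 mm of give under load: 12.5 mm at the high point; past it the follower comes back. Its spring pushes back with 4 N at rest and 10 N at full travel.
- jaw_face (a point): Middle of the jaw's cork face (70 mm wide in x, 21 mm tall, top 40 mm above the table), facing the side fence. At rest it leaves 119 mm to the side fence, 9 mm more than the frame's width; at the cam's high point it presses a frame lying against the side fence with about 10 N. Axes as the jig's.
- jaw: Jaw block, 70 x 16 x 21 mm, wood with a cork face, carried by the follower on springs (2.2 N/mm, 2.6 N preload). Origin in the middle of its rear underside, axes as the jig's.
- pot_a: Red paint pot with lid, 40 mm across, 45 mm tall. Bystander; origin at the centre of its underside.
- pot_b: Red paint pot with lid, 40 mm across, 45 mm tall. Bystander; origin at the centre of its underside.
- glue: White glue bottle with orange cap, 52 mm across, 140 mm tall. Bystander; origin at the centre of its underside.
- cards_plain: Stack of plain cardboard squares, 90 x 90 mm, 55 mm tall. Bystander; origin at the centre of its underside.
- cards_red: Stack of red-painted cardboard squares, 90 x 90 mm, 65 mm tall. Bystander; origin at the centre of its underside.
- tape: Yellow tape roll lying flat, 90 mm across, 24 mm tall. Bystander; origin at the centre of its underside.
Things that resemble listed ones, but are neither listed nor needed, are in the scene too. Leave any green look-alike of the frame alone.

How it is judged:
By the outcome, as a careful person would: the job done as asked, in the order asked, and still so for the second after the job is handed in, with the robot touching nothing.
It also fails if it takes over 58 s, if anything falls off the work surface, if the arm or the gripper's body presses on something with over 40 N, if the wrist force passes 120 N, or if a joint passes its speed limit or range.

## Working session

There is one attempt and no reset: what is moved stays moved. The work goes in short steps, Python scripts to look and compute and a shell command to move; the robot and the scene stay as the last step left them, time stands still between calls to the robot, and variables do not carry over. Pictures are saved under pics/ and viewed, at most 10 in all, crops included, and the job is handed in when it is done.

```bash
mkdir -p pics; python3 - <<'E'
from station import *
import cv2
o=get_obs();print({k:o[k] for k in('time','position','ee_rot','wrist_force','opening')})
for n in('top','scene'):
    print(n,camera_info(n)); cv2.imwrite(f'pics/{n}0.png',read_camera(n)[:,:,::-1])
print(camera_info('wrist'))
E
```

```text
{'time': 0.0, 'position': array([ 186.20860367, -622.32017922,  244.42194343]), 'ee_rot': array([ 9.89451768e-01,  1.44860504e-01, -1.74692272e-04, -7.76486204e-04]), 'wrist_force': array([-0.29744129, -0.70370075, -0.02496798]), 'opening': 85.49752873365446}
top {'fx': 610.1963755949143, 'fy': 610.1963755949143, 'cx': 325.51811742097453, 'cy': 230.61580077756054, 'dist': array([-0.18280889,  0.        ,  0.        ,  0.        ,  0.        ]), 'xyz': array([ 330.69969712,  -39.67483943, 1863.81408963]), 'attitude': array([ 0.70918914, -0.70179331,  0.04828423, -0.04696327])}
scene {'fx': 480.8246991327362, 'fy': 480.8246991327362, 'cx': 323.6909506770097, 'cy': 234.66528831206224, 'dist': array([-0.12296156,  0.        ,  0.        ,  0.        ,  0.        ]), 'xyz': array([1470.95991348,  -40.8529352 ,  668.99162035]), 'attitude': array([ 0.63160827,  0.61987615, -0.33515978, -0.32325294])}
{'fx': 378.28083834466634, 'fy': 378.28083834466634, 'cx': 325.8057673546689, 'cy': 243.18746020525518, 'dist': array([-0.03598013,  0.        ,  0.        ,  0.        ,  0.        ]), 'xyz': array([ 263.41727508, -600.58149415,  374.16136739]), 'attitude': array([ 0.79179503, -0.58954929, -0.09581645,  0.12771634])}
```

View pics/top0.png

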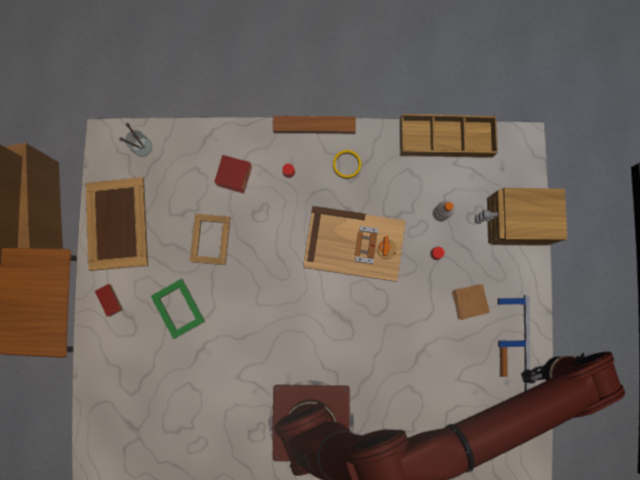

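View pics/scene0.png

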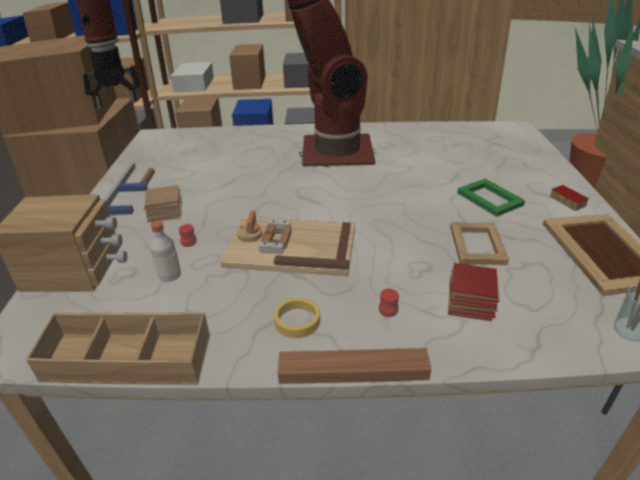

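The top view shows the frame at about (210,240), the jig at (355,243) with its side fence on the left and back fence at the top, and the knob at (386,246). The green look-alike is at (178,308). In the scene view the frame lies flat at (478,242), clear of the other things.

```bash
cat > h.py <<'E'
import numpy as np, cv2
from scipy.spatial.transform import Rotation as R
from station import *
def cast(ci,px,z):
    px=np.asarray(px,float).reshape(-1,1,2)
    K=np.array([[ci['fx'],0,ci['cx']],[0,ci['fy'],ci['cy']],[0,0,1]])
    u=cv2.undistortPoints(px,K,ci['dist'])[:,0]
    d=R.from_quat(ci['attitude']).apply(np.c_[u,np.ones(len(u))])
    return (ci['xyz']+d*((z-ci['xyz'][2])/d[:,2])[:,None])[:,:2]
def yaw(o):
    x=R.from_quat(o['ee_rot']).apply([1,0,0]); return np.arctan2(x[1],x[0])
def shift(target,tyaw=None):   # world target -> tool shifts; roll + is clockwise from above
    o=get_obs(); d=R.from_quat(o['ee_rot']).inv().apply(np.array(target)-o['position'])
    r=None if tyaw is None else (yaw(o)-tyaw+np.pi/2)%np.pi-np.pi/2
    return d.round(1),r
def rect(m,ci,z):  # biggest blob's rectangle on plane z
    c=max(cv2.findContours(m.astype(np.uint8),cv2.RETR_EXTERNAL,cv2.CHAIN_APPROX_NONE)[0],key=cv2.contourArea)
    p=cast(ci,c[:,0],z); return cv2.minAreaRect(p.astype(np.float32)),p
E
python3 - <<'E'
from h import *
im=cv2.imread('pics/top0.png'); ci=camera_info('top'); hsv=cv2.cvtColor(im,cv2.COLOR_BGR2HSV)
print(hsv[240,195],hsv[218,210],hsv[230,340],hsv[212,340],hsv[240,150],hsv[260,210+60],hsv[246,386])
wood=(hsv[...,1]>75)
for nm,(x0,x1,y0,y1),z in(('frame',(182,240,205,275),18),('jig',(295,415,200,290),18)):
    m=np.zeros(im.shape[:2],bool); m[y0:y1,x0:x1]=wood[y0:y1,x0:x1]
    r,p=rect(m,ci,z); print(nm,r,cv2.boxPoints(r).round(1).tolist())
    im[m]=im[m]//2+np.array([127,0,127],np.uint8)
dark=(hsv[...,2]<85); m=np.zeros(im.shape[:2],bool); m[200:290,295:370]=dark[200:290,295:370]
r,p=rect(m,ci,32); print('fence',r,cv2.boxPoints(r).round(1).tolist())
m=np.zeros(im.shape[:2],bool); m[225:270,370:400]=((hsv[...,1]>190)&(hsv[...,2]>150))[225:270,370:400]
r,p=rect(m,ci,82); print('knob',r,m.sum())
cv2.imwrite('pics/m.png',cv2.resize(im[190:300,170:430],None,fx=3,fy=3,interpolation=cv2.INTER_NEAREST))
E
```

```text
[ 16 132 141] [ 16 131 132] [ 16 118 171] [ 12 129  77] [ 15  33 138] [ 15  28 144] [ 13 219 170]
frame ((553.0029907226562, 313.34759521484375), (111.1047592163086, 150.4186553955078), 85.85572052001953) [[474.0, 263.3999938964844], [624.0, 252.5], [632.0, 363.29998779296875], [482.0, 374.20001220703125]]
jig ((543.7960205078125, -130.15650939941406), (289.3526306152344, 190.96075439453125), 82.08843231201172) [[429.29998779296875, -260.29998779296875], [618.5, -286.6000061035156], [658.2999877929688, 0.0], [469.1000061035156, 26.299999237060547]]
fence ((565.7393798828125, -73.46902465820312), (156.5478515625, 163.51870727539062), 86.05573272705078) [[478.79998779296875, -145.89999389648438], [641.9000244140625, -157.1999969482422], [652.7000122070312, -1.0], [489.6000061035156, 10.199999809265137]]
knob ((529.7786865234375, -222.42184448242188), (14.456573486328125, 50.45193099975586), 85.14128875732422) 75
```

View pics/m.png

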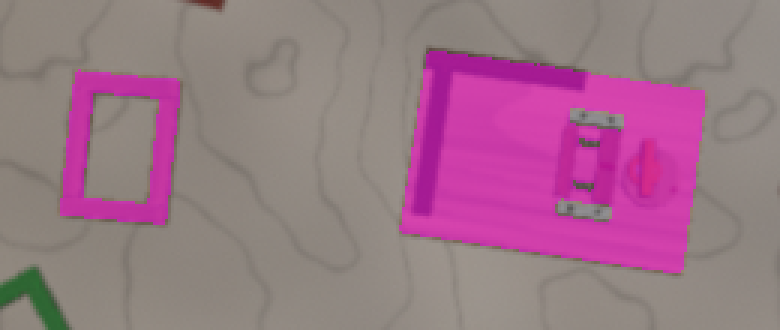

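The masks are clean: frame 111 x 150 mm, centre (553,313), yaw -4.2°. The jig's yaw is -7.9° and the knob is near (531,-219). Next I go to above the frame's near rail.

```bash
python3 - <<'E'
from h import *
for t in([480,-350,245],[488.2,318,120]): print(shift(t,np.radians(85.84)))
E
```

```text
(array([ 3.595e+02, -1.767e+02, -3.000e-01]), np.float64(-1.2074281705891008))
(array([ 558.9, -814.1,  125.7]), np.float64(-1.2074281705891008))
```

```bash
python3 -m crank '[{"x":360,"y":-177,"roll":-0.6,"gripper":1},{"x":360,"y":-177,"roll":-0.6,"gripper":1},{"x":360,"y":-177,"roll":-0.6,"gripper":1},{"x":360,"y":-177,"roll":-0.6,"gripper":1},{"x":360,"y":-177,"roll":-0.6,"gripper":1},{"x":360,"y":-177,"roll":-0.6,"gripper":1},{"x":360,"y":-177,"roll":-0.6,"gripper":1},{"x":360,"y":-177,"roll":-0.6,"gripper":1},{"x":360,"y":-177,"roll":-0.6,"gripper":1},{"x":360,"y":-177,"roll":-0.6,"gripper":1},{"x":559,"y":-814,"z":0,"roll":-1.207,"gripper":1},{"x":559,"y":-814,"z":0,"roll":-1.207,"gripper":1},{"x":559,"y":-814,"z":0,"roll":-1.207,"gripper":1},{"x":559,"y":-814,"z":0,"roll":-1.207,"gripper":1},{"x":559,"y":-814,"z":0,"roll":-1.207,"gripper":1},{"x":559,"y":-814,"z":0,"roll":-1.207,"gripper":1},{"x":559,"y":-814,"z":0,"roll":-1.207,"gripper":1},{"x":559,"y":-814,"z":0,"roll":-1.207,"gripper":1},{"x":559,"y":-814,"z":0,"roll":-1.207,"gripper":1},{"x":559,"y":-814,"z":0,"roll":-1.207,"gripper":1}]'; python3 - <<'E'
from h import *
print(get_obs()['q'].round(2),shift([488.2,318,130],np.radians(85.84)))
E
```

```text
[ 1.18  0.33  0.04  1.47 -0.01  1.34 -0.06] (array([ 558.9, -814.1,  115.7]), np.float64(-1.2074281705891008))$[0]: bad value
```

```bash
python3 -m crank '[{"x":360,"y":-177,"z":0,"roll":-0.6,"gripper":1},{"x":360,"y":-177,"z":0,"roll":-0.6,"gripper":1},{"x":360,"y":-177,"z":0,"roll":-0.6,"gripper":1},{"x":360,"y":-177,"z":0,"roll":-0.6,"gripper":1},{"x":360,"y":-177,"z":0,"roll":-0.6,"gripper":1},{"x":360,"y":-177,"z":0,"roll":-0.6,"gripper":1},{"x":360,"y":-177,"z":0,"roll":-0.6,"gripper":1},{"x":360,"y":-177,"z":0,"roll":-0.6,"gripper":1},{"x":360,"y":-177,"z":0,"roll":-0.6,"gripper":1},{"x":360,"y":-177,"z":0,"roll":-0.6,"gripper":1},{"x":559,"y":-814,"z":0,"roll":-1.207,"gripper":1},{"x":559,"y":-814,"z":0,"roll":-1.207,"gripper":1},{"x":559,"y":-814,"z":0,"roll":-1.207,"gripper":1},{"x":559,"y":-814,"z":0,"roll":-1.207,"gripper":1},{"x":559,"y":-814,"z":0,"roll":-1.207,"gripper":1},{"x":559,"y":-814,"z":0,"roll":-1.207,"gripper":1},{"x":559,"y":-814,"z":0,"roll":-1.207,"gripper":1},{"x":559,"y":-814,"z":0,"roll":-1.207,"gripper":1},{"x":559,"y":-814,"z":0,"roll":-1.207,"gripper":1},{"x":559,"y":-814,"z":0,"roll":-1.207,"gripper":1}]'; python3 - <<'E'
from h import *
print(get_obs()['q'].round(2),shift([488.2,318,130],np.radians(85.84)))
E
```

```text
time: 1.77
position: [484.9, 68.6, 245.3]
ee_rot: [0.733, 0.681, -0.0, 0.0]
wrist_force: [0.7, -0.3, -0.6]
opening: 85.5
finger_force: 0.0
[ 0.42  0.05 -0.66  1.81  0.03  1.29 -0.32] (array([249. , -15. , 115.2]), np.float64(-0.000647918259805591))
```

```bash
python3 -m crank '[{"x":249,"y":-15,"z":115,"roll":0,"gripper":1},{"x":249,"y":-15,"z":115,"roll":0,"gripper":1},{"x":249,"y":-15,"z":115,"roll":0,"gripper":1},{"x":249,"y":-15,"z":115,"roll":0,"gripper":1},{"x":249,"y":-15,"z":115,"roll":0,"gripper":1},{"x":249,"y":-15,"z":115,"roll":0,"gripper":1},{"x":249,"y":-15,"z":115,"roll":0,"gripper":1},{"x":249,"y":-15,"z":115,"roll":0,"gripper":1},{"x":249,"y":-15,"z":115,"roll":0,"gripper":1}]'; python3 - <<'E'
from h import *
ci=camera_info('wrist');im=read_camera('wrist')[:,:,::-1].copy()
cv2.imwrite('pics/w1.png',im)
print(shift([488.2,318,17],np.radians(85.84)),ci['xyz'],R.from_quat(ci['attitude']).as_matrix().round(2).tolist())
E
```

```text
time: 2.52
position: [487.4, 317.4, 129.1]
ee_rot: [0.731, 0.682, -0.001, -0.001]
wrist_force: [0.2, 0.2, 0.8]
opening: 84.9
finger_force: 0.0
(array([  2. ,  -0.2, 112.8]), np.float64(0.00043187025453650385)) [493.09820653 396.80276074 258.77654468] [[1.0, -0.07, -0.03], [-0.07, -0.95, -0.31], [-0.0, 0.32, -0.95]]
```

View pics/w1.png

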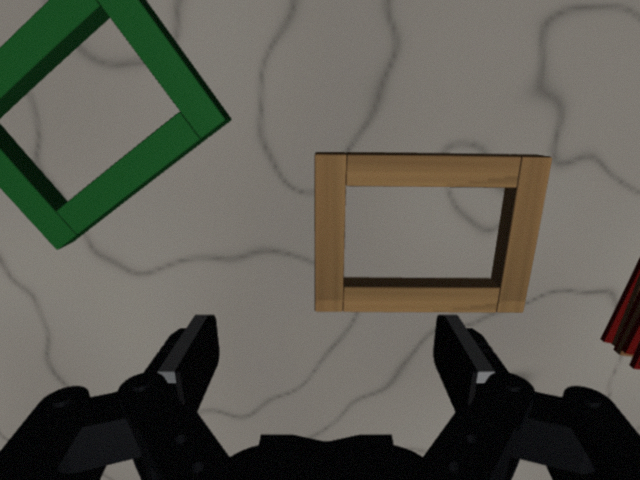

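Wrist view: the frame's top corners are at (316,153), (549,156), (524,312) and (316,311). The near rail is at columns 316–345, and the open fingers stand at columns ~210 and ~440.

```bash
python3 - <<'E'
from h import *
ci=camera_info('wrist')
c=cast(ci,[[316,153],[549,156],[524,312],[316,311],[330,170],[330,296]],18);print(c.round(1).tolist(),c[:4].mean(0),np.degrees(np.arctan2(*(c[1]-c[0]+c[2]-c[3])[::-1])))
g=(c[0]+c[3])/2+20/2*(c[1]-c[0])/np.linalg.norm(c[1]-c[0]);print(g,np.linalg.norm(c[1]-c[0]),np.linalg.norm(c[0]-c[3]))
E
```

```text
[[486.0, 375.1], [632.9, 363.3], [627.1, 252.8], [477.1, 264.9], [494.0, 363.9], [487.9, 276.0]] [555.79528781 314.00757749] -4.596863135704759
[491.54259164 319.17655681] 147.35630925983483 110.52322819274323
```

```bash
python3 -m crank '[{"x":2,"y":-2,"z":60,"roll":0,"gripper":1},{"x":2,"y":-2,"z":90,"roll":0,"gripper":1},{"x":2,"y":-2,"z":112,"roll":0,"gripper":1},{"x":2,"y":-2,"z":112,"roll":0,"gripper":1},{"x":2,"y":-2,"z":112,"roll":0,"gripper":-1},{"x":2,"y":-2,"z":112,"roll":0,"gripper":-1},{"x":2,"y":-2,"z":112,"roll":0,"gripper":-1},{"x":2,"y":-2,"z":112,"roll":0,"gripper":-1},{"x":2,"y":-2,"z":112,"roll":0,"gripper":-1},{"x":2,"y":-2,"z":112,"roll":0,"gripper":-1},{"x":2,"y":-2,"z":112,"roll":0,"gripper":-1},{"x":2,"y":-2,"z":112,"roll":0,"gripper":-1}]'
```

```text
time: 3.57
position: [487.9, 318.7, 20.0]
ee_rot: [0.733, 0.681, 0.001, 0.001]
wrist_force: [0.0, -2.1, 9.6]
opening: 18.1
finger_force: 59.8
```

```bash
python3 -m crank '[{"x":0,"y":0,"z":-40,"roll":0,"gripper":-1},{"x":0,"y":0,"z":-80,"roll":0,"gripper":-1},{"x":0,"y":0,"z":-80,"roll":0,"gripper":-1}]';  python3 - <<'E'
from h import *
print(shift([481.2,-65.4,100],np.radians(82.1)))
E
```

```text
time: 3.82
position: [489.6, 321.3, 105.9]
ee_rot: [0.732, 0.681, 0.005, 0.001]
wrist_force: [1.4, 2.1, -0.9]
opening: 18.6
finger_force: 59.3
(array([-386.3,   19.6,    3.8]), np.float64(0.06543715722454935))
```

```bash
python3 -m crank '[{"x":-386,"y":19,"z":4,"roll":0.065,"gripper":-1},{"x":-386,"y":19,"z":4,"roll":0.065,"gripper":-1},{"x":-386,"y":19,"z":4,"roll":0.065,"gripper":-1},{"x":-386,"y":19,"z":4,"roll":0.065,"gripper":-1},{"x":-386,"y":19,"z":4,"roll":0.065,"gripper":-1},{"x":-386,"y":19,"z":4,"roll":0.065,"gripper":-1},{"x":-386,"y":19,"z":4,"roll":0.065,"gripper":-1},{"x":-386,"y":19,"z":4,"roll":0.065,"gripper":-1},{"x":-386,"y":19,"z":4,"roll":0.065,"gripper":-1},{"x":-386,"y":19,"z":4,"roll":0.065,"gripper":-1},{"x":-386,"y":19,"z":4,"roll":0.065,"gripper":-1},{"x":-386,"y":19,"z":4,"roll":0.065,"gripper":-1}]'; python3 - <<'E'
from h import *
ci=camera_info('wrist');im=read_camera('wrist')[:,:,::-1].copy()
cv2.imwrite('pics/w2.png',im); np.save('ci2.npy',ci,allow_pickle=True)
o=get_obs();print(o['position'],np.degrees(yaw(o)),o['wrist_force'])
E
```

```text
time: 4.82
position: [477.6, -68.6, 94.5]
ee_rot: [0.755, 0.656, 0.0, 0.0]
wrist_force: [-0.0, 1.8, -1.3]
opening: 18.3
finger_force: 59.3
[477.75620099 -67.33834841  94.53129054] 82.10471279360759 [-0.13547165  0.30706181 -1.04760588]
```

View pics/w2.png

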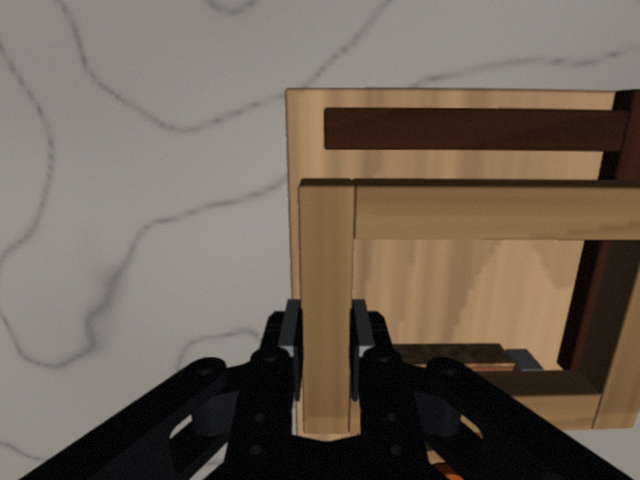

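The wrist view shows the held frame's near corners at (300,181) and (302,434) with its far end over the nest. The side fence's face edge runs along row ~151 from (326,151) to (603,151), and the board's corner is at (287,90).

```bash
python3 - <<'E'
from h import *
ci=np.load('ci2.npy',allow_pickle=True).item()
f=cast(ci,[[300,181],[302,434],[640,182]],92.5); s=cast(ci,[[326,151],[603,151]],32); b=cast(ci,[[287,90]],18)
s0=cast(ci,[[326,151],[603,151]],32)
print(f.round(1).tolist(),s.round(1).tolist(),b.round(1).tolist())
th=np.arctan2(*(s[1]-s[0])[::-1]); print('fence yaw',np.degrees(th),'frame yaw',np.degrees(np.arctan2(*(f[2]-f[0])[::-1])))
# jig from side fence corner (-75,145)
for th in(th,np.radians(-7.9)):
    ex=np.array([np.cos(th),np.sin(th)]);ey=np.array([-ex[1],ex[0]])
    for nm,p,j in(('s',s[0],(-75,145)),('s',s[1],(75,145)),('b',b[0],(-95,175)),('top',np.array([543.8,-130.2]),(0,30))):
        o=p-j[0]*ex-j[1]*ey; print(nm,o.round(1),[((q-o)@ex).round(1).item() for q in f],[((q-o)@ey).round(1).item() for q in f])
E
```

```text
[[476.7, -9.2], [459.4, -120.3], [596.8, -25.9]] [[486.5, -5.2], [625.3, -23.9]] [[470.9, 26.6]]
fence yaw -7.652685405133929 frame yaw -7.924855227848646
s [ 541.5 -158.9] [-84.1, -86.5, 37.1] [139.8, 27.4, 139.2]
s [ 531.6 -157.6] [-74.2, -76.5, 47.1] [139.8, 27.4, 139.2]
b [ 541.8 -159.5] [-84.4, -86.8, 36.8] [140.3, 27.9, 139.7]
top [ 539.8 -159.9] [-82.6, -84.9, 38.7] [141.0, 28.6, 140.4]
s [ 540.8 -159.2] [-84.1, -86.0, 37.1] [139.7, 27.3, 139.7]
s [ 531.1 -157.2] [-74.2, -76.0, 47.1] [139.1, 26.7, 139.1]
b [ 540.9 -159.8] [-84.3, -86.2, 36.9] [140.3, 28.0, 140.3]
top [ 539.7 -159.9] [-83.0, -84.9, 38.2] [140.6, 28.2, 140.6]
```

```bash
python3 -m crank '[{"x":2.5,"y":1,"z":25,"roll":0,"gripper":-1},{"x":2.5,"y":1,"z":40,"roll":0,"gripper":-1},{"x":2.5,"y":1,"z":50,"roll":0,"gripper":-1},{"x":2.5,"y":1,"z":55,"roll":0,"gripper":-1},{"x":2.5,"y":1,"z":55,"roll":0,"gripper":-1},{"x":2.5,"y":1,"z":55,"roll":0,"gripper":-1}]'
```

```text
time: 5.37
position: [479.4, -64.9, 39.7]
ee_rot: [0.754, 0.657, 0.0, -0.0]
wrist_force: [0.8, 0.1, -1.3]
opening: 18.5
finger_force: 59.3
```

```bash
python3 -m crank '[{"x":0,"y":0,"z":1,"roll":0,"gripper":-1},{"x":0,"y":0,"z":2,"roll":0,"gripper":-1},{"x":0,"y":0,"z":2,"roll":0,"gripper":-1}]'; python3 -m crank '[{"x":0,"y":2,"z":0,"roll":0,"gripper":-1},{"x":0,"y":4,"z":0,"roll":0,"gripper":-1},{"x":0,"y":6,"z":0,"roll":0,"gripper":-1},{"x":0,"y":6,"z":0,"roll":0,"gripper":-1}]'
```

```text
time: 5.62
position: [479.5, -65.6, 38.0]
ee_rot: [0.754, 0.657, 0.0, 0.0]
wrist_force: [-1.0, 0.8, 2.2]
opening: 18.5
finger_force: 59.8
time: 5.95
position: [481.2, -65.9, 37.9]
ee_rot: [0.754, 0.657, -0.003, -0.002]
wrist_force: [-16.4, 1.4, 21.3]
opening: 18.3
finger_force: 62.1
```

```bash
python3 - <<'E'
from h import *
o=get_obs();print(o['position'],np.degrees(yaw(o)),o['wrist_force'],o['torque'])
ci=camera_info('wrist');im=read_camera('wrist')[:,:,::-1].copy()
cv2.imwrite('pics/w3.png',im); np.save('ci3.npy',ci,allow_pickle=True)
E
```

```text
[481.17515023 -65.88684579  37.90650141] 82.1110801628763 [-16.43803946   1.38661851  21.3080009 ] [0.54263709 3.27646994 0.0647892 ]
```

View pics/w3.png

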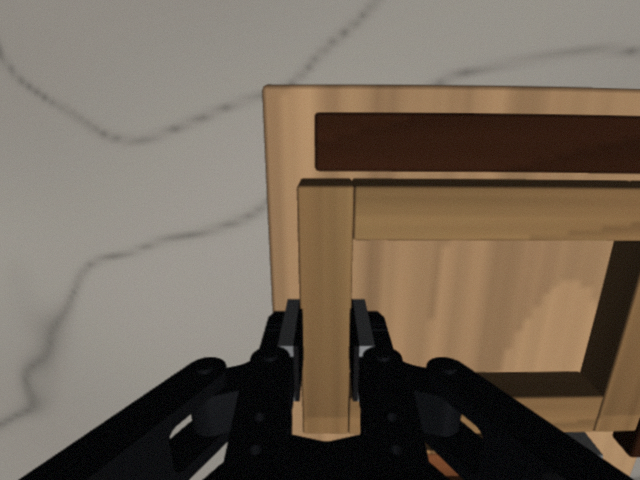

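The wrist view shows the frame lying in the nest. Its near edge is at column 299 against the side fence's end at column 316, so it's about 6 mm short of the back fence. The force reading says it is dragging on the board, so I lift slightly before pushing.

```bash
python3 -m crank '[{"x":0,"y":0,"z":-2,"roll":0,"gripper":-1},{"x":0,"y":0,"z":-3,"roll":0,"gripper":-1},{"x":0,"y":0,"z":-3,"roll":0,"gripper":-1},{"x":0,"y":0,"z":-3,"roll":0,"gripper":-1}]'
```

```text
time: 6.33
position: [485.2, -66.7, 40.4]
ee_rot: [0.754, 0.657, 0.0, 0.0]
wrist_force: [-0.7, -0.1, -1.8]
opening: 18.5
finger_force: 59.3
```

```bash
python3 -m crank '[{"x":0,"y":1,"z":0,"roll":0,"gripper":-1},{"x":0,"y":2,"z":0,"roll":0,"gripper":-1},{"x":0,"y":3,"z":0,"roll":0,"gripper":-1},{"x":0,"y":3,"z":0,"roll":0,"gripper":-1}]'; python3 -m crank '[{"x":0,"y":1,"z":0,"roll":0,"gripper":-1},{"x":0,"y":2,"z":0,"roll":0,"gripper":-1},{"x":0,"y":2,"z":0,"roll":0,"gripper":-1}]'
```

```text
time: 6.67
position: [487.1, -67.0, 39.9]
ee_rot: [0.754, 0.657, -0.001, -0.001]
wrist_force: [-5.0, -1.6, 0.3]
opening: 18.3
finger_force: 59.5
time: 6.92
position: [487.2, -67.0, 39.2]
ee_rot: [0.754, 0.657, -0.002, -0.002]
wrist_force: [-11.3, 1.4, 2.7]
opening: 18.6
finger_force: 59.8
```

Back fence contact came at x = 487.2, as predicted. I back off to lighten that and push to the side fence.

```bash
python3 -m crank '[{"x":1,"y":-1.5,"z":0,"roll":0,"gripper":-1},{"x":2,"y":-1.5,"z":0,"roll":0,"gripper":-1},{"x":3,"y":-1.5,"z":0,"roll":0,"gripper":-1},{"x":4,"y":-1.5,"z":0,"roll":0,"gripper":-1},{"x":4,"y":-1.5,"z":0,"roll":0,"gripper":-1}]'; python3 -m crank '[{"x":1,"y":0,"z":0,"roll":0,"gripper":-1},{"x":2,"y":0,"z":0,"roll":0,"gripper":-1},{"x":2,"y":0,"z":0,"roll":0,"gripper":-1}]'
```

```text
time: 7.33
position: [487.3, -63.7, 39.6]
ee_rot: [0.754, 0.656, -0.001, -0.001]
wrist_force: [-6.8, -2.9, -1.3]
opening: 18.4
finger_force: 59.6
time: 7.58
position: [487.6, -62.4, 39.6]
ee_rot: [0.755, 0.656, -0.002, -0.001]
wrist_force: [-6.3, -4.6, -0.7]
opening: 18.1
finger_force: 59.7
```

```bash
python3 -m crank '[{"x":1,"y":0,"z":0,"roll":0,"gripper":-1},{"x":2,"y":0,"z":0,"roll":0,"gripper":-1},{"x":2,"y":0,"z":0,"roll":0,"gripper":-1},{"x":2,"y":0,"z":0,"roll":0,"gripper":-1}]'; python3 -m crank '[{"x":1,"y":0.5,"z":0.5,"roll":0,"gripper":-1},{"x":1,"y":0.5,"z":1.5,"roll":0,"gripper":-1},{"x":1,"y":0.5,"z":2,"roll":0,"gripper":-1},{"x":1,"y":0.5,"z":2,"roll":0,"gripper":-1}]'
```

```text
time: 7.92
position: [487.6, -62.3, 39.6]
ee_rot: [0.755, 0.656, -0.003, 0.0]
wrist_force: [-7.4, -10.9, 0.5]
opening: 18.1
finger_force: 59.8
time: 8.25
position: [487.7, -62.3, 38.1]
ee_rot: [0.755, 0.655, -0.004, 0.0]
wrist_force: [-14.1, -14.7, 11.0]
opening: 18.6
finger_force: 61.1
```

```bash
python3 -m crank '[{"x":-1,"y":-1,"z":-0.5,"roll":0,"gripper":0.2},{"x":-1,"y":-1,"z":-0.5,"roll":0,"gripper":0.2},{"x":-1,"y":-1,"z":-0.5,"roll":0,"gripper":0.2},{"x":-1,"y":-1,"z":-0.5,"roll":0,"gripper":0.2},{"x":-1,"y":-1,"z":-40,"roll":0,"gripper":0.2},{"x":-1,"y":-1,"z":-80,"roll":0,"gripper":0.2},{"x":-1,"y":-1,"z":-110,"roll":0,"gripper":0.2},{"x":-1,"y":-1,"z":-110,"roll":0,"gripper":0.2}]'; python3 - <<'E'
from h import *
ci=camera_info('wrist');im=read_camera('wrist')[:,:,::-1].copy()
cv2.imwrite('pics/w4.png',im); np.save('ci4.npy',ci,allow_pickle=True)
E
```

```text
time: 8.92
position: [492.8, -58.5, 154.6]
ee_rot: [0.754, 0.657, 0.003, 0.004]
wrist_force: [1.3, -0.4, -1.0]
opening: 51.5
finger_force: 0.0
```

View pics/w4.png

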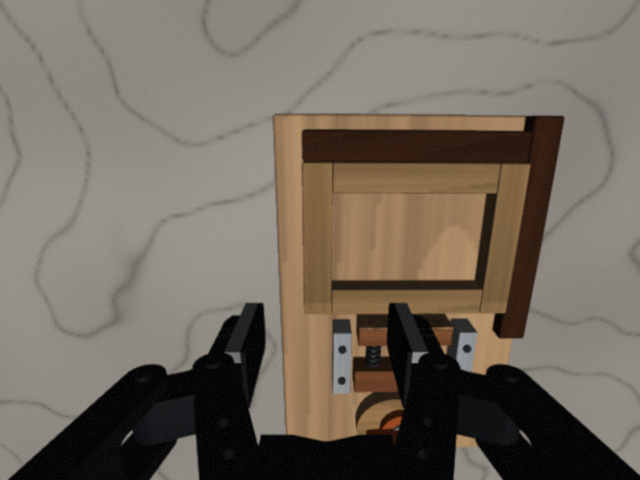

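The frame is flush against both dark fences: side fence edge at row 162, back fence edge at column 527. The jaw is at (405,328), and the knob is partly hidden below (390,425). Now I find the red dot's angle in the first top picture and work out the way to the knob.

```bash
python3 - <<'E'
from h import *
im=cv2.imread('pics/top0.png');ci=camera_info('top');hsv=cv2.cvtColor(im,cv2.COLOR_BGR2HSV)
y0,x0=232,372
sub=hsv[y0:268,x0:404]
m=((sub[...,0]<8)|(sub[...,0]>170))&(sub[...,1]>140)
ys,xs=np.nonzero(m)
k=np.array([531.5,-219.5])
for a,b in zip(xs,ys):
    p=cast(ci,[[a+x0,b+y0]],40)[0]; d=p-k
    print(a+x0,b+y0,sub[b,a],p.round(1),round(np.hypot(*d)),round(np.degrees(np.arctan2(d[1],d[0]))))
print(np.degrees(yaw(get_obs())),get_obs()['q'].round(2),get_obs()['torque'])
print(shift([531.5,-220,155],np.radians(175.1)),shift([531.5,-220,65],np.radians(175.1)))
E
```

```text
372 245 [  4 174 110] [ 535.9 -182.2] 38 83
373 245 [  4 172 110] [ 535.9 -185.2] 35 83
373 246 [  7 170 105] [ 532.9 -185.2] 34 88
82.12164275404037 [ 0.63  0.14 -0.64  1.93  0.09  1.1  -0.19] [ 0.04119874 -0.02163756  0.00302645]
(array([-154.2,   61.7,   -2.7]), np.float64(1.5188141865522704)) (array([-154.2,   61.1,   87.3]), np.float64(1.5188141865522704))
```

```bash
python3 -m crank '[{"x":-240,"y":62,"z":-20,"roll":0,"gripper":0.2},{"x":-240,"y":62,"z":-20,"roll":0,"gripper":0.2},{"x":-240,"y":62,"z":-20,"roll":0,"gripper":0.2},{"x":-240,"y":62,"z":-20,"roll":0,"gripper":0.2},{"x":-240,"y":62,"z":-20,"roll":0,"gripper":0.2},{"x":-240,"y":62,"z":-20,"roll":0,"gripper":0.2},{"x":-240,"y":62,"z":-20,"roll":0,"gripper":0.2},{"x":-240,"y":62,"z":-20,"roll":0,"gripper":0.2},{"x":-240,"y":62,"z":-20,"roll":0,"gripper":0.2}]'; python3 - <<'E'
from h import *
ci=camera_info('wrist');im=read_camera('wrist')[:,:,::-1].copy()
cv2.imwrite('pics/w5.png',im); np.save('ci5.npy',ci,allow_pickle=True)
print(np.degrees(yaw(get_obs())),get_obs()['q'].round(2),get_obs()['torque'],get_obs()['position'])
E
```

```text
time: 9.72
position: [517.4, -304.4, 167.1]
ee_rot: [0.754, 0.657, 0.0, -0.001]
wrist_force: [0.8, 1.1, 0.4]
opening: 51.2
finger_force: 0.0
82.19099510273655 [ 0.85  0.33 -0.47  1.67  0.16  1.19  0.2 ] [0.03761637 0.00419949 0.02753063] [ 517.55004676 -303.67600338  167.41461506]
```

View pics/w5.png

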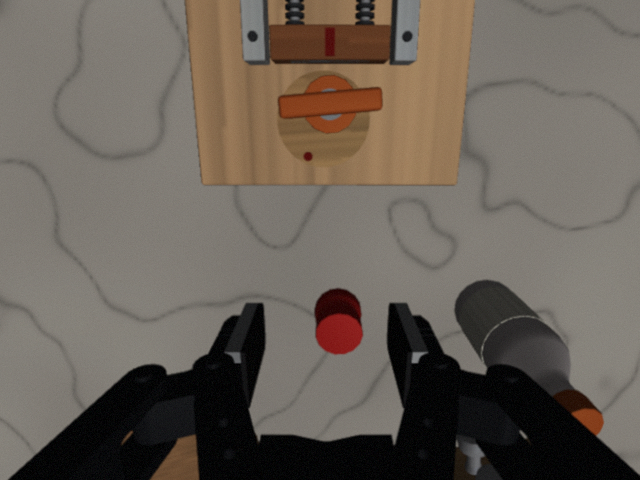

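The wrist view shows the knob bar from (279,106) to (382,98), the cam disc around (324,118), the red dot at (308,156) and the follower's red mark at (330,42).

```bash
python3 - <<'E'
from h import *
ci=np.load('ci5.npy',allow_pickle=True).item()
im=cv2.imread('pics/w5.png');h=cv2.cvtColor(im,cv2.COLOR_BGR2HSV)
def cen(b,z):
    x0,x1,y0,y1=b; s=h[y0:y1,x0:x1]; m=((s[...,0]<6)|(s[...,0]>172))&(s[...,1]>170); ys,xs=np.nonzero(m); return cast(ci,[[xs.mean()+x0,ys.mean()+y0]],z)[0],m.sum()
dot,n=cen((296,320,146,166),40); mark,n2=cen((310,350,22,64),40)
e=cast(ci,[[279,103.5],[382,94.5],[280,112],[382,106]],82)
k=e.mean(0)
c=cast(ci,[[324,118]],40)[0]
print('dot',dot,n,'mark',mark,n2,'knob',k,np.degrees(np.arctan2(*(e[1]-e[0]+e[3]-e[2])[::-1])),'disc',c)
s=np.array([531.7,-219.3])
for s in(s,k):
    d=dot-s;a=np.degrees(np.arctan2(d[1],d[0]));print(np.hypot(*d),a,'turn to high rad',np.radians((a-82.1)%360),np.radians((a-82.3)%360))
d=dot-c;print('from disc centre',np.hypot(*d),np.degrees(np.arctan2(d[1],d[0])))
print(shift([531.5,-220,130],np.radians(176)))
E
```

```text
dot [ 512.61090705 -247.5591752 ] 46 mark [ 536.36416728 -180.88440656] 274 knob [ 531.52022813 -218.59499827] -3.9194102114842706 disc [ 526.75996278 -225.13649001]
34.10241124413428 -124.0390542223597 turn to high rad 2.6853800940522907 2.681889435548302
34.59025829693693 -123.13859172517361 turn to high rad 2.701096129418918 2.697605470914929
from disc centre 26.513630247573026 -122.2525494792668
(array([84.7,  2.5, 37.5]), np.float64(1.5043166501130614))
```

```bash
python3 -m crank '[{"x":85,"y":2.5,"z":40,"roll":-1.64,"gripper":0.2},{"x":85,"y":2.5,"z":40,"roll":-1.64,"gripper":0.2},{"x":85,"y":2.5,"z":40,"roll":-1.64,"gripper":0.2},{"x":85,"y":2.5,"z":40,"roll":-1.64,"gripper":0.2},{"x":85,"y":2.5,"z":40,"roll":-1.64,"gripper":0.2},{"x":85,"y":2.5,"z":40,"roll":-1.64,"gripper":0.2},{"x":85,"y":2.5,"z":40,"roll":-1.64,"gripper":0.2},{"x":85,"y":2.5,"z":40,"roll":-1.64,"gripper":0.2},{"x":85,"y":2.5,"z":40,"roll":-1.64,"gripper":0.2},{"x":85,"y":2.5,"z":40,"roll":-1.64,"gripper":0.2},{"x":85,"y":2.5,"z":40,"roll":-1.64,"gripper":0.2},{"x":85,"y":2.5,"z":40,"roll":-1.64,"gripper":0.2},{"x":85,"y":2.5,"z":40,"roll":-1.64,"gripper":0.2},{"x":85,"y":2.5,"z":40,"roll":-1.64,"gripper":0.2},{"x":85,"y":2.5,"z":40,"roll":-1.64,"gripper":0.2}]'; python3 - <<'E'
from h import *
print(np.degrees(yaw(get_obs())),get_obs()['q'].round(2),shift([531.6,-219.2,66],np.radians(176.1)))
E
```

```text
time: 11.02
position: [531.6, -220.1, 128.2]
ee_rot: [0.035, 0.999, 0.0, -0.0]
wrist_force: [-0.1, -0.2, 0.5]
opening: 51.4
finger_force: 0.0
176.02364930012325 [ 0.96  0.38 -0.78  1.76  0.29  1.13  1.59] (array([ 0. ,  0.9, 62.2]), np.float64(-0.0013325710990512718))
```

```bash
python3 -m crank '[{"x":0,"y":0.9,"z":30,"roll":0,"gripper":0.2},{"x":0,"y":0.9,"z":50,"roll":0,"gripper":0.2},{"x":0,"y":0.9,"z":60,"roll":0,"gripper":0.2},{"x":0,"y":0.9,"z":60,"roll":0,"gripper":-1},{"x":0,"y":0.9,"z":60,"roll":0,"gripper":-1},{"x":0,"y":0.9,"z":60,"roll":0,"gripper":-1},{"x":0,"y":0.9,"z":60,"roll":0,"gripper":-1},{"x":0,"y":0.9,"z":60,"roll":0,"gripper":-1},{"x":0,"y":0.9,"z":60,"roll":0,"gripper":-1}]'; python3 - <<'E'
from h import *
print(np.degrees(yaw(get_obs())),get_obs()['torque'])
E
```

```text
time: 11.77
position: [532.7, -216.8, 69.7]
ee_rot: [0.033, 0.999, 0.002, 0.001]
wrist_force: [-1.5, 11.9, 1.9]
opening: 11.1
finger_force: 59.3
176.1897740071401 [2.34171037 0.28634076 0.03929543]
```

```bash
python3 -m crank '[{"x":-1,"y":2.5,"z":0,"roll":0,"gripper":-1},{"x":-1,"y":2.5,"z":0,"roll":0,"gripper":-1},{"x":-1,"y":2.5,"z":0,"roll":0,"gripper":-1}]'; python3 - <<'E'
from h import *
print(np.degrees(yaw(get_obs())),get_obs()['torque'])
E
```

```text
time: 12.02
position: [532.8, -216.6, 69.7]
ee_rot: [0.034, 0.999, 0.0, -0.0]
wrist_force: [-4.3, 5.4, 4.1]
opening: 10.8
finger_force: 59.7
176.09656873649558 [1.06782569 1.03703611 0.1618338 ]
```

```bash
python3 -m crank '[{"x":1.5,"y":2,"z":0,"roll":0,"gripper":-1},{"x":1.5,"y":2,"z":0,"roll":0.12,"gripper":-1},{"x":1.5,"y":2,"z":0,"roll":0.24,"gripper":-1},{"x":1.5,"y":2,"z":0,"roll":0.3,"gripper":-1},{"x":1.5,"y":2,"z":0,"roll":0.3,"gripper":-1}]'; python3 - <<'E'
from h import *
print(np.degrees(yaw(get_obs())),get_obs()['torque'])
E
```

```text
time: 12.43
position: [532.5, -216.7, 69.7]
ee_rot: [0.185, 0.983, -0.001, 0.001]
wrist_force: [2.0, -1.5, 0.6]
opening: 10.6
finger_force: 59.4
158.65346461511817 [-0.45214104 -0.36889042 -0.12093491]
```

```bash
python3 -m crank '[{"x":0,"y":0,"z":0,"roll":0.12,"gripper":-1},{"x":0,"y":0,"z":0,"roll":0.24,"gripper":-1},{"x":0,"y":0,"z":0,"roll":0.36,"gripper":-1},{"x":0,"y":0,"z":0,"roll":0.48,"gripper":-1},{"x":0,"y":0,"z":0,"roll":0.6,"gripper":-1},{"x":0,"y":0,"z":0,"roll":0.72,"gripper":-1},{"x":0,"y":0,"z":0,"roll":0.84,"gripper":-1},{"x":0,"y":0,"z":0,"roll":0.96,"gripper":-1},{"x":0,"y":0,"z":0,"roll":1.0,"gripper":-1},{"x":0,"y":0,"z":0,"roll":1.0,"gripper":-1}]'; python3 - <<'E'
from h import *
print(np.degrees(yaw(get_obs())),get_obs()['torque'],get_obs()['q'].round(2))
E
```

```text
time: 13.27
position: [531.9, -217.3, 69.6]
ee_rot: [0.632, 0.775, -0.0, 0.001]
wrist_force: [-0.9, -4.5, 5.8]
opening: 11.2
finger_force: 60.3
101.54462692180134 [-0.90527665  0.48359181 -0.07954578] [ 0.73  0.39 -0.51  1.82  0.22  0.99  0.34]
```

```bash
python3 -m crank '[{"x":0,"y":0,"z":0,"roll":0.12,"gripper":-1},{"x":0,"y":0,"z":0,"roll":0.24,"gripper":-1},{"x":0,"y":0,"z":0,"roll":0.36,"gripper":-1},{"x":0,"y":0,"z":0,"roll":0.48,"gripper":-1},{"x":0,"y":0,"z":0,"roll":0.6,"gripper":-1},{"x":0,"y":0,"z":0,"roll":0.72,"gripper":-1},{"x":0,"y":0,"z":0,"roll":0.84,"gripper":-1},{"x":0,"y":0,"z":0,"roll":0.96,"gripper":-1},{"x":0,"y":0,"z":0,"roll":1.08,"gripper":-1},{"x":0,"y":0,"z":0,"roll":1.2,"gripper":-1},{"x":0,"y":0,"z":0,"roll":1.2,"gripper":-1}]'; python3 - <<'E'
from h import *
print(np.degrees(yaw(get_obs())),get_obs()['torque'],get_obs()['q'].round(2))
E
```

```text
time: 14.18
position: [531.0, -217.0, 69.6]
ee_rot: [0.96, 0.28, -0.0, 0.001]
wrist_force: [-6.9, -4.0, 11.3]
opening: 10.8
finger_force: 61.1
32.553919216551165 [-0.4773791   1.46098977 -0.30946464] [ 0.56  0.36 -0.3   1.83  0.12  0.97 -0.79]
```

```bash
python3 -m crank '[{"x":0,"y":0,"z":0,"roll":0.1,"gripper":-1},{"x":0,"y":0,"z":0,"roll":0.18,"gripper":-1},{"x":0,"y":0,"z":0,"roll":0.18,"gripper":-1},{"x":0,"y":0,"z":0,"roll":0.18,"gripper":-1}]'; python3 - <<'E'
from h import *
print(np.degrees(yaw(get_obs())),get_obs()['torque'])
E
python3 -m crank '[{"x":0,"y":0,"z":0,"roll":0.18,"gripper":0.2},{"x":0,"y":0,"z":0,"roll":0.18,"gripper":0.2},{"x":0,"y":0,"z":0,"roll":0.18,"gripper":0.2},{"x":0,"y":0,"z":0,"roll":0.18,"gripper":0.2},{"x":0,"y":0,"z":-40,"roll":0.18,"gripper":0.2},{"x":0,"y":0,"z":-80,"roll":0.18,"gripper":0.2},{"x":0,"y":0,"z":-100,"roll":0.18,"gripper":0.2}]'
```

```text
time: 14.52
position: [530.9, -216.8, 69.6]
ee_rot: [0.981, 0.196, -0.0, 0.0]
wrist_force: [-8.1, -1.0, 11.1]
opening: 10.8
finger_force: 61.2
22.625988577126737 [-0.29822405  1.57145103 -0.21721224]
time: 15.1
position: [532.9, -216.1, 172.8]
ee_rot: [0.994, 0.108, 0.002, 0.001]
wrist_force: [0.3, -0.4, 1.0]
opening: 51.0
finger_force: 0.0
```

I made a slip there: each call's roll counts from its own start, so the tool rolled a further 0.18 while opening and may have carried the knob past. I go back to the viewing pose to check.

```bash
python3 - <<'E'
from h import *
print(np.degrees(yaw(get_obs())),shift([517.5,-304,167],np.radians(82.2)))
E
```

```text
12.451095732002258 (array([-34. ,  82.5,   5.8]), np.float64(-1.217348029134886))
```

```bash
python3 -m crank '[{"x":-34,"y":82,"z":0,"roll":-1.217,"gripper":0.2},{"x":-34,"y":82,"z":0,"roll":-1.217,"gripper":0.2},{"x":-34,"y":82,"z":0,"roll":-1.217,"gripper":0.2},{"x":-34,"y":82,"z":0,"roll":-1.217,"gripper":0.2},{"x":-34,"y":82,"z":0,"roll":-1.217,"gripper":0.2},{"x":-34,"y":82,"z":0,"roll":-1.217,"gripper":0.2},{"x":-34,"y":82,"z":0,"roll":-1.217,"gripper":0.2},{"x":-34,"y":82,"z":0,"roll":-1.217,"gripper":0.2},{"x":-34,"y":82,"z":0,"roll":-1.217,"gripper":0.2},{"x":-34,"y":82,"z":0,"roll":-1.217,"gripper":0.2},{"x":-34,"y":82,"z":0,"roll":-1.217,"gripper":0.2},{"x":-34,"y":82,"z":0,"roll":-1.217,"gripper":0.2}]'; python3 - <<'E'
from h import *
ci=camera_info('wrist');im=read_camera('wrist')[:,:,::-1].copy()
cv2.imwrite('pics/w6.png',im); np.save('ci6.npy',ci,allow_pickle=True)
cv2.imwrite('pics/w6c.png',cv2.resize(im[0:200,180:480],None,fx=2.5,fy=2.5,interpolation=cv2.INTER_CUBIC))
print(np.degrees(yaw(get_obs())),get_obs()['position'])
E
```

```text
time: 16.1
position: [515.5, -303.3, 168.3]
ee_rot: [0.756, 0.655, 0.0, -0.0]
wrist_force: [-0.1, 0.0, 0.7]
opening: 51.2
finger_force: 0.0
81.80089937416906 [ 515.51149633 -303.29114252  168.33298254]
```

View pics/w6c.png

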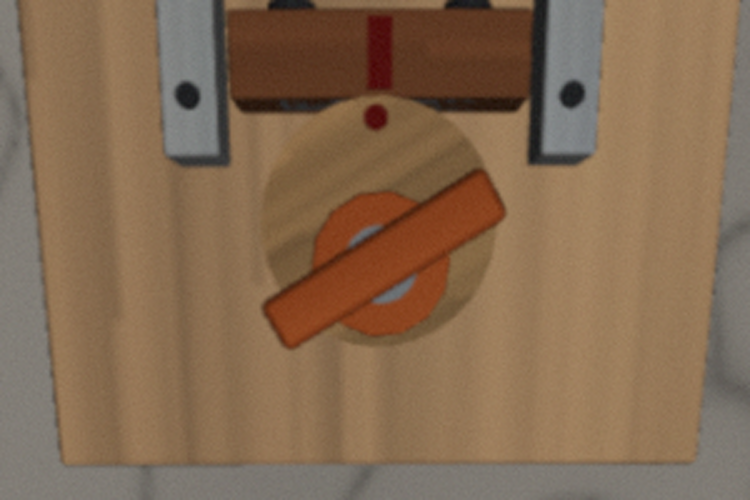

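The crop shows the follower pushed out, with the red dot at (376,117) almost in line with the follower's mark at (380,50). The bar runs from (280,330) to (490,190). I measure the angle.

```bash
python3 - <<'E'
from h import *
ci=np.load('ci6.npy',allow_pickle=True).item()
im=cv2.imread('pics/w6.png');h=cv2.cvtColor(im,cv2.COLOR_BGR2HSV)
def cen(b,z):
    x0,x1,y0,y1=b; s=h[y0:y1,x0:x1]; m=((s[...,0]<6)|(s[...,0]>172))&(s[...,1]>170); ys,xs=np.nonzero(m); return cast(ci,[[xs.mean()+x0,ys.mean()+y0]],z)[0],m.sum()
dot,n=cen((322,340,41,54),40); mark,n2=cen((322,342,4,37),40)
s=h[:150,270:400]; m=((s[...,0]>=5)&(s[...,0]<14)&(s[...,1]>190)).astype(np.uint8)
# jig y direction from guides / board edge rows: board bottom corners (crop 62,463),(697,462)
B=cast(ci,np.array([[62,463],[697,462]])/2.5+[180,0],18); ex=(B[1]-B[0])/np.linalg.norm(B[1]-B[0]); ey=np.array([-ex[1],ex[0]])
bar=cast(ci,np.array([[265,305],[487,170],[290,347],[504,210]])/2.5+[180,0],82)
k=bar.mean(0)
print('jig yaw',np.degrees(np.arctan2(ex[1],ex[0])),np.linalg.norm(B[1]-B[0]),'knob',k,'bar yaw',np.degrees(np.arctan2(*(bar[1]-bar[0]+bar[3]-bar[2])[::-1])))
o=B.mean(0)+115*ey
print('dot jig',(dot-o)@ex,(dot-o)@ey,n,'mark',(mark-o)@ex,(mark-o)@ey,n2,'knob',(k-o)@ex,(k-o)@ey)
for th in(-7.9,np.degrees(np.arctan2(ex[1],ex[0]))):
  e=np.array([np.cos(np.radians(th)),np.sin(np.radians(th))])
  for k2 in(k,np.array([531.7,-217]),np.array([531.5,-218.6])):
    d=dot-k2; print(th,k2,np.hypot(*d),'past high by deg',th+90-np.degrees(np.arctan2(d[1],d[0])))
  print('vs mark lateral mm',(dot-mark)@e)
E
```

```text
jig yaw -8.043083037208165 189.361921141094 knob [ 531.86747178 -217.71657924] bar yaw 22.56487453727623
dot jig -1.7461467983676136 -25.15543373095582 60 mark -0.8069500452604385 -10.84189888990142 291 knob -0.046995462144250835 -60.34814661844666
-7.9 [ 531.86747178 -217.71657924] 35.233707662475055 past high by deg -2.6210874658194
-7.9 [ 531.7 -217. ] 34.53635967902639 past high by deg -2.2350526055231654
-7.9 [ 531.5 -218.6] 36.14831105575092 past high by deg -2.1699309971222647
vs mark lateral mm -0.9749385499996052
-8.043083037208165 [ 531.86747178 -217.71657924] 35.233707662475055 past high by deg -2.7641705030275574
-8.043083037208165 [ 531.7 -217. ] 34.53635967902639 past high by deg -2.3781356427313227
-8.043083037208165 [ 531.5 -218.6] 36.14831105575092 past high by deg -2.313014034330422
vs mark lateral mm -0.9391967531071752
```

The dot sits only about 2° short of square, and the extra roll did not carry the knob, since the bar yaw of 22.6° equals the grip yaw. At 2° the travel lost is about 0.01 mm. One last look to see that the frame is still home.

```bash
python3 -m crank '[{"x":120,"y":0,"z":-60,"roll":0,"gripper":0.2},{"x":120,"y":0,"z":-60,"roll":0,"gripper":0.2},{"x":120,"y":0,"z":-60,"roll":0,"gripper":0.2},{"x":120,"y":0,"z":-60,"roll":0,"gripper":0.2},{"x":120,"y":0,"z":-60,"roll":0,"gripper":0.2},{"x":120,"y":0,"z":-60,"roll":0,"gripper":0.2}]'; python3 - <<'E'
from h import *
cv2.imwrite('pics/w7.png',read_camera('wrist')[:,:,::-1])
E
```

```text
time: 16.65
position: [532.6, -184.4, 228.6]
ee_rot: [0.755, 0.656, -0.0, 0.0]
wrist_force: [0.2, -1.7, 0.1]
opening: 51.6
finger_force: 0.0
```

View pics/w7.png

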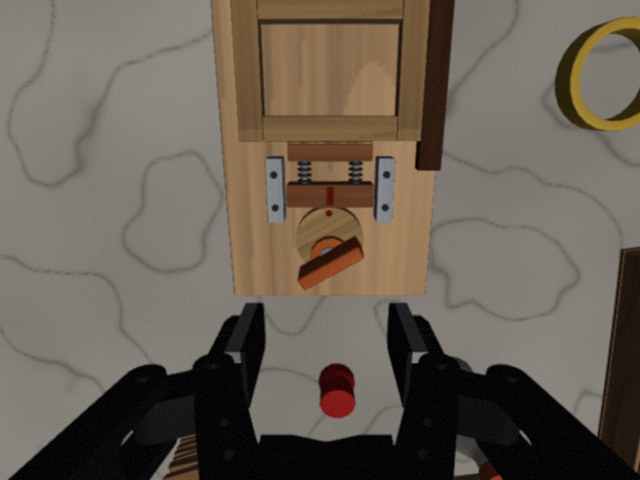

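The frame still sits against the back fence at (420,130), and the jaw at (330,152) bears on it. The red dot at (329,213) is under the follower's mark at (330,197). I hand in.

```bash
python3 -c "
from station import *
print(hand_in())"
```

```text
the job is handed in; nothing more can be done
None
```

I handed the job in at about 16.7 s: the frame lies flat against both fences, held by the jaw, with the cam's high point about 2° short of square on the follower (about 0.01 mm of travel) and the other things left where they were.

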